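Hang the utensil hook plate on the splash panel's screw

TASK

Lift the steel hook plate out of its stand, put the window of its keyhole over the screw on the upright panel and, still holding it, slide it gently straight down until it is fully home with the screw at the top of the narrow slot; then let go so that it hangs there. The screw sits several millimetres to one side or the other of its mark, so feel for the slot and never force the plate. Leave the pot, basket and jar where they are.

Things in the scene. Friction and masses are not known exactly. Their poses are not given: they have to be found in the camera images.
- panel: Fixed white upright splash panel, 20 thick (x) x 200 wide (y) x 158 high, on a dark foot 120 x 200 x 8 that reaches 50 beyond each face. Origin: centre of its underside, on the table; z up. Its working face, at x = +10, looks along its +x, away from the robot; one steel screw stands square out of it, near the mark.
- mark (a point): Nominal place of the screw: on the panel's working face, its centre line, 140 above the table. Holes were drilled by hand 5.5 to 9 to either side of it (panel y), up to 1.5 high or low; the screw is in one, the other is empty: which, and how far off, is not measured. Screw: shank (screw_c0) 6 in diameter, 9 clear of the face; then a flat round head (screw_c1), 16 in diameter, 4 thick.
- plate: Loose flat stainless hook plate, upright, 0.25 to 0.5 kg: 6 thick (x -3 to +3), 120 wide (y), 130 high, plus a grip bar on its top edge, 12 thick x 60 wide, 130 to 170 above the lower edge. Origin: middle of the lower edge; z up. Front (+x): three hooks, 47 to 61 above the lower edge, reaching to x = +32. The back (x = -3) goes against the panel.
- window (a point): Centre, on the plate's back face, of the keyhole's window: 38 wide x 28 high, corners cut by 5, through the plate, 56 to 84 above the lower edge; the screw head passes through it. From the middle of its upper edge a slot 9 wide runs up to 103; square shoulders on either side of the slot's mouth.
- slot_end (a point): On the plate's back face, 100 above the lower edge: the screw's axis lies here when the plate is fully home, 30 lower than with the screw in the centre of the window.
- grip (a point): Centre of the grip bar, 152 above the plate's lower edge: grasp here from above, across the 12 thickness. With the plate home this is about 34 above the panel's top edge.
- stand: Fixed low white stand, 90 x 160 x 48 high, with an upright slot 7.6 wide, 124 long and 40 deep (floor 8 above the table) in which the plate stands, front to the stand's +x; lift the plate straight up by more than 40. Origin: centre of its underside.
- pot: Loose white round pot, 110 wide, 75 high, with two small black side handles; origin under its centre. Bystander.
- basket: Loose open pink basket, 160 x 220 x 70 high; origin under its centre. Bystander.
- jar: Loose amber jar, 68 wide, 100 high; origin under its centre. Bystander.
Not all that is in view belongs to the job. Leave any pink or purple look-alike of the panel alone.

How it is judged:
By the outcome, as a careful person would: the job done as asked, in the order asked, and still so for the second after the job is handed in, with the robot touching nothing.
It also fails if it takes over 51 s, if anything falls off the work surface, if the arm or the gripper's body presses on something with over 40 N, if the wrist force passes 120 N, or if a joint passes its speed limit or range.

ROBOT

A 7-joint arm with a two-finger parallel gripper is mounted at the origin on the work surface. World frame = base frame: x ahead of the robot, y to its left, z up, the work surface at z = 0. Lengths are in m, angles in rad, forces in N, time in s.
With the tool pointing down it reaches from about 0.425 to 0.925 m from the base axis. Payload 6.8 kg.
Tool frame: the origin (TCP) lies midway between the tips of the shut fingers; the grasp point (between the pads) lies 19 mm behind it; z points along the fingers, y is the line along which they close (so a half turn about z gives the same grasp; the last joint's range is limited). The gripper opens to 85 mm and grips with 20 to 120 N. Pads are 22 mm wide; open, the fingers measure 114 mm over their backs; the gripper's body (76 mm by 85 mm) begins 54 mm behind the grasp point. The pads swing forward as they close: fully open they stand 13 mm farther back than shut.
Start: joints at [-1.437, 0.477, 0.022, 1.555, -0.011, 1.109, -0.083], TCP at [0.162, 0.655, 0.231] pointing down, gripper open.
Joint ranges: [-2.96, 2.96], [-0.34, 2.1], [-1.41, 1.46], [0.24, 2.44], [-1.37, 4.51], [0.17, 1.92], [-2.96, 2.96]. Speed limits (rad/s): [2.39, 2.39, 3.14, 3.14, 3.14, 3.14, 3.14].

INTERFACE

Orientations are given as a unit quaternion [x, y, z, w].
In Python, from workcell import ctrl, capture, workorder gives the robot as it stands.
- The arm moves only by the tool drive_tool, never from a script. Its argument "steps" is a list of rows, each an object with "jaw": the finger opening in cm, from 0 to 8.54; "travel": the shift along the tool's x, y, z in cm, a list of three; "yaw": the turn about the tool's z in degrees. In form: [{"jaw": jaw, "travel": [x, y, z], "yaw": yaw}, ...]. A call has 1 to 20 rows; each row is the pose to reach, as a shift and turn from the pose commanded when the call began, along the tool's axes at that moment; what a row does not reach only later rows make up. A row lasts 1/12 s, in which the tool goes at most 41.7 mm and 7.16 degrees, less where a joint would pass 70% of its speed; a pose out of reach is approached as far as the arm can. A call with a gripper value outside its range is refused whole. The fingers move at their own pace and stop on an object; "squeeze" is the grip in N (left out, the last holds). Time passes only in rows, so rows that repeat a pose let the fingers close. It gives the time, the measured TCP pose, the force, the opening and the grip force at its end, in the units of the state.
- ctrl.sense(): the state, without advancing time (a new reading comes with each control period).
- capture(name): name is "scene" or "top"; returns a dict with "image" (384x512x3 uint8, red, green, blue), "range_z" (384x512 float32, m along the optical axis (not along the pixel's ray), 0 where there is no reading), "fx", "fy", "cx", "cy" (pixels), "k1" (the pictures are not rectified: a ray, as slopes to the right and down, at radius r is drawn at 1 + k1 r^2 times it, then the intrinsics apply), "view" (4x4, takes a point from world to camera coordinates). Camera axes: x right, y down, z forward; pixel columns grow to the right and rows downward; lengths in m; the calibration is good to about 2 mm. A picture is of the moment at which its call begins.
- workorder.job_done(): hands the job in; it is judged then, once.
The state is a dict: "time_s": time; "qpos": joint angles; "qd": joint speeds; "tau": joint torques, N m; "ee_pos": TCP position; "tool_rot": TCP orientation; "wrist_force": force on the tool from outside, world axes, zero at the start; "moment": the same for the moment, N m; "grip_width": finger opening in m; "finger_force": force on a finger pad.
Only numpy, scipy, OpenCV 4.12 (cv2) and the standard library are available. Lean on these libraries where they do the work, as an engineer would, in place of code of your own. Each camera call takes 0.05 s, during which the arm holds its last target. There are 200 camera calls.

## Working session

There is one attempt and no reset: what is moved stays moved. The work goes in short steps, Python scripts to look and compute and a tool call to move; the robot and the scene stay as the last step left them, time stands still between calls to the robot, and variables do not carry over. Pictures are saved under pics/ and viewed, at most 10 in all, crops included, and the job is handed in when it is done.

Besides the shell and the picture viewer there is one more tool, called as a command line: name --argument value ..., lists and objects as JSON in quotes. drive_tool: Moves the arm, as the interface text tells. Its arguments: {"type":"object","properties":{"steps":{"type":"array","items":{"type":"object","properties":{"jaw":{"type":"number"},"travel":{"type":"array","items":{"type":"number"}},"yaw":{"type":"number"}}}},"squeeze":{"type":"number"}},"required":["steps"]}

```bash
mkdir -p pics; cat > h.py <<'E'
import numpy as np, cv2, pickle
from workcell import ctrl, capture, workorder
def px2w(c,u,v,z=None,r=2):
    K=np.array([[c['fx'],0,c['cx']],[0,c['fy'],c['cy']],[0,0,1.]])
    s=np.array([(u-c['cx'])/c['fx'],(v-c['cy'])/c['fy']]); d=s.copy()
    for _ in range(20): d=s/(1+c['k1']*(d@d))
    V=np.array(c['view']); R,t=V[:3,:3],V[:3,3]
    if z is None:
        p=c['range_z'][int(v)-r:int(v)+r+1,int(u)-r:int(u)+r+1]; D=np.median(p[p>0])
        return R.T@(np.array([d[0],d[1],1])*D-t)
    o=-R.T@t; k=R.T@np.array([d[0],d[1],1]); return o+k*(z-o[2])/k[2]
def cloud(c):
    v,u=np.mgrid[:384,:512]; s=np.stack([(u-c['cx'])/c['fx'],(v-c['cy'])/c['fy']],-1); d=s.copy()
    for _ in range(20): d=s/(1+c['k1']*(d**2).sum(-1,keepdims=True))
    V=np.array(c['view']); P=np.concatenate([d,np.ones_like(d[...,:1])],-1)*c['range_z'][...,None]
    W=(P-V[:3,3])@V[:3,:3]; W[c['range_z']==0]=np.nan; return W
E
python3 - <<'E'
from h import *
print(ctrl.sense())
for n in('scene','top'):
    c=capture(n); pickle.dump(c,open(n+'0.pkl','wb')); print(n,c['fx'],c['k1'],np.round(c['view'],3).tolist())
    cv2.imwrite(f'pics/{n}0.png',cv2.resize(c['image'][...,::-1],(768,576)))
E
```

```text
{'time_s': 0.0, 'qpos': array([-1.43709142,  0.47780067,  0.02236649,  1.55648134, -0.01147886,
        1.10929888, -0.0831038 ]), 'qd': array([-1.61093497e-03, -6.20395132e-05, -2.12204981e-04,  1.83113885e-04,
        1.10355156e-03,  5.37165757e-04,  2.29052515e-04]), 'tau': array([ 1.40941615e-03, -5.96470821e+01,  1.60854835e+00, -2.81193709e+01,
        1.24907697e-02,  9.51857219e-03,  3.09820777e-06]), 'ee_pos': array([0.16152518, 0.6547634 , 0.23031325]), 'tool_rot': array([ 1.20606505e-01,  9.92699958e-01, -9.29467846e-04, -2.73449587e-05]), 'wrist_force': array([ 0.03309898,  0.7244847 , -0.1153987 ]), 'moment': array([0.00576999, 0.01193401, 0.03923644]), 'finger_force': 0.0, 'grip_width': 0.08520525798569924}
scene 405.57642450018636 0.04670886324873685 [[-0.245, 0.97, -0.009, 0.102], [0.775, 0.19, -0.602, -0.349], [-0.582, -0.155, -0.798, 1.652], [0.0, 0.0, 0.0, 1.0]]
top 463.1279743923489 -0.1368595009404807 [[0.018, -1.0, -0.002, 0.003], [-0.999, -0.018, -0.039, 0.519], [0.039, 0.003, -0.999, 1.679], [0.0, 0.0, 0.0, 1.0]]
```

View pics/scene0.png

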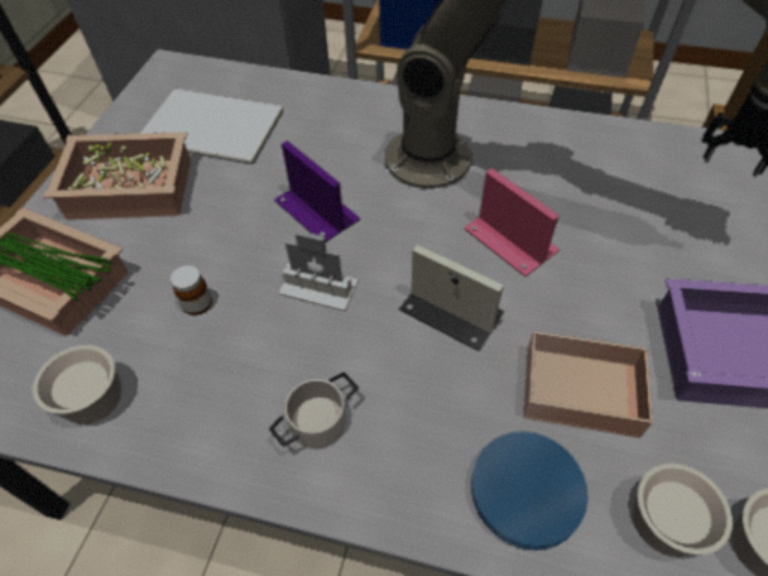

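View pics/top0.png

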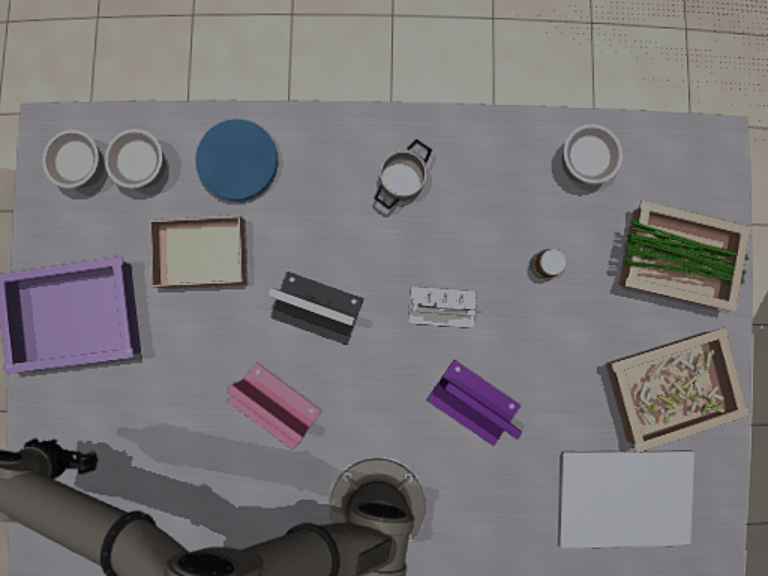

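Both pictures (768x576 scale): the white panel on its dark foot is at scene (455,290), top (315,305). A dark dot at scene (455,281) is the screw or the empty hole. The plate in its white stand is at scene (317,262), top (443,307).

Look-alikes: pink panel at scene (515,220), purple panel at (315,190). I choose the white one by description. The pot is at (315,410) and the jar at (190,290). Next I check the choice in a close crop.

```bash
python3 - <<'E'
from h import *
c=pickle.load(open('scene0.pkl','rb')); 
im=c['image'][...,::-1]
a=cv2.resize(im[155:235,262:342],(400,400),interpolation=cv2.INTER_CUBIC); b=cv2.resize(im[145:225,172:252],(400,400),interpolation=cv2.INTER_CUBIC)
cv2.imwrite('pics/crop1.png',np.hstack([b,a]))
W=cloud(c)
# panel face points
def fit(P,m):
    q=P[m];  cen=q.mean(0); return q,cen
sub=W[160:225,268:335]
# top edge of panel: z in .15-.162
for nm in('scene','top'):
    c2=pickle.load(open(nm+'0.pkl','rb')); W2=cloud(c2); g=c2['image'].astype(int)
    base=px2w(c2,*( (303,193) if nm=='scene' else (210,204))); print(nm,base)
    m=(np.abs(W2[...,:2]-base[:2]).max(-1)<.16)
    for lo,hi in((.02,.14),(.15,.165)):
        q=W2[m&(W2[...,2]>lo)&(W2[...,2]<hi)]
        if len(q)<5: continue
        r=cv2.minAreaRect(q[:,:2].astype(np.float32)*1000); print(lo,len(q),r,q[:,2].mean())
    base=px2w(c2,*( (211,172) if nm=='scene' else (295,205))); print('plate',base)
    m=(np.abs(W2[...,:2]-base[:2]).max(-1)<.1)
    for lo,hi in((.005,.04),(.042,.056),(.07,.135),(.142,.185)):
        q=W2[m&(W2[...,2]>lo)&(W2[...,2]<hi)]
        if len(q)<5: continue
        r=cv2.minAreaRect(q[:,:2].astype(np.float32)*1000); print(lo,len(q),r,q[:,2].mean(),q[:,2].max())
E
```

```text
scene [0.49455826 0.15894419 0.0941686 ]
0.02 1369 ((494.53363037109375, 152.55592346191406), (203.44381713867188, 26.411855697631836), 75.55288696289062) 0.08219521712238634
0.15 411 ((484.0633544921875, 156.10040283203125), (201.39691162109375, 24.37026023864746), 71.8931655883789) 0.15568186043590287
plate [ 0.49476117 -0.14044314  0.1110268 ]
0.005 568 ((529.0081176757812, -121.37298583984375), (138.09432983398438, 198.04710388183594), 23.541385650634766) 0.015005786540249273 0.03972834413964701
0.042 237 ((490.9747619628906, -151.18545532226562), (150.5265350341797, 38.51321792602539), 86.38356018066406) 0.04753436668045019 0.055961969980486644
0.07 383 ((491.9552917480469, -152.10183715820312), (121.65521240234375, 13.10301685333252), 87.47787475585938) 0.10546062668063129 0.13482997609051667
0.142 197 ((492.1291198730469, -151.16419982910156), (61.18318557739258, 16.694129943847656), 85.85420227050781) 0.164480650544864 0.18128512954872905
top [0.48221593 0.14644192 0.15821713]
0.02 22 ((476.98345947265625, 156.40267944335938), (195.32174682617188, 62.56774139404297), 81.49883270263672) 0.08096241964442541
0.15 349 ((487.63031005859375, 155.74183654785156), (200.21597290039062, 32.854774475097656), 71.51878356933594) 0.15833437261830532
plate [ 0.48372331 -0.13541034  0.16961955]
0.005 825 ((483.2749938964844, -136.14320373535156), (197.786865234375, 197.866943359375), 0.9402769804000854) 0.009353903929715744 0.03960704193120424
0.042 228 ((492.1317138671875, -148.17410278320312), (150.4265899658203, 38.45142364501953), 86.38554382324219) 0.04911606094531764 0.05579324889494337
0.07 21 ((502.0011901855469, -148.62777709960938), (118.49313354492188, 32.159423828125), 86.81282043457031) 0.10211342781797976 0.1349339055142545
0.142 72 ((489.2607727050781, -142.957275390625), (84.32785034179688, 12.037290573120117), 86.86941528320312) 0.17546067512807273 0.1846237268168234
```

View pics/crop1.png

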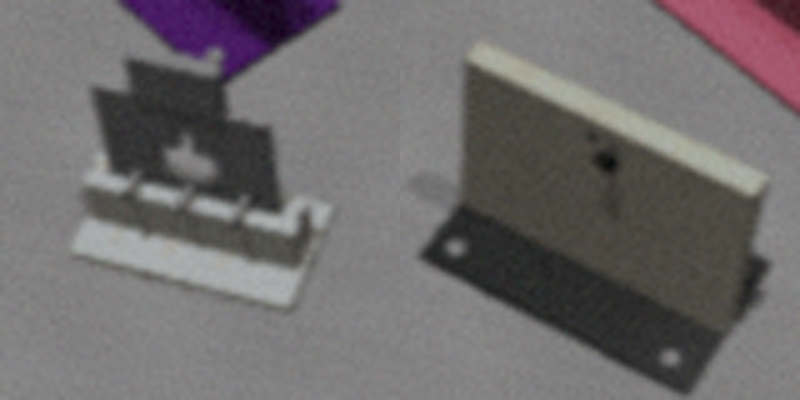

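The crop shows the screw head at scene px (303,187), the empty hole beside it at (300.4,181.6), and the plate with its hooks facing the camera. This confirms the white panel. Now the precise fits.

```bash
cat >> h.py <<'E'
def ray(c,u,v):
    s=np.array([(u-c['cx'])/c['fx'],(v-c['cy'])/c['fy']]); d=s.copy()
    for _ in range(20): d=s/(1+c['k1']*(d@d))
    V=np.array(c['view']); R,t=V[:3,:3],V[:3,3]; return -R.T@t, R.T@np.array([d[0],d[1],1])
def proj(c,P):
    V=np.array(c['view']); p=np.atleast_2d(P)@V[:3,:3].T+V[:3,3]; d=p[:,:2]/p[:,2:]
    d=d*(1+c['k1']*(d**2).sum(1,keepdims=True)); return d*[c['fx'],c['fy']]+[c['cx'],c['cy']]
def frame(x,y,yaw):
    c,s=np.cos(yaw),np.sin(yaw); return np.array([[c,-s,0],[s,c,0],[0,0,1]]),np.array([x,y,0])
E
python3 - <<'E'
from h import *
from scipy.optimize import least_squares
c=pickle.load(open('scene0.pkl','rb')); t=pickle.load(open('top0.pkl','rb'))
W=cloud(c); 
def planefit(W,m,zr,yaw0,cen,off,yh):
    # points on vertical face: fit line in xy, robust
    R,_=frame(0,0,yaw0); L=(W-np.array([*cen,0]))@R
    k=m&(abs(L[...,0]-off)<.012)&(abs(L[...,1])<yh)&(W[...,2]>zr[0])&(W[...,2]<zr[1])
    q=W[k]
    f=lambda p:np.cos(p[0])*(q[:,0]-cen[0])+np.sin(p[0])*(q[:,1]-cen[1])-p[1]
    r=least_squares(f,[yaw0,off],loss='soft_l1',f_scale=.002); return np.degrees(r.x[0]),r.x[1],len(q),np.std(f(r.x))
m=np.ones(W.shape[:2],bool)
print('face',planefit(W,m,(.03,.145),np.radians(-18.2),(.4858,.1559),.010,.09))
# scene/top top-face regions
for nm,d in(('scene',c),('top',t)):
    Wd=cloud(d); q=Wd[(abs(Wd[...,2]-.158)<.006)&(abs(Wd[...,0]-.486)<.06)&(abs(Wd[...,1]-.156)<.12)]
    R,_=frame(0,0,np.radians(-18.2)); L=(q-[.4858,.1559,0])@R; print(nm,'x',np.percentile(L[:,0],[2,10,50,90,98]),'y',L[:,1].min(),L[:,1].max(),q[:,2].mean())
g=cv2.cvtColor(c['image'],cv2.COLOR_RGB2GRAY); print(g[177:196,294:312])
for nm,d in(('scene',c),('top',t)):
    Wd=cloud(d); q=Wd[(Wd[...,2]>.142)&(Wd[...,2]<.19)&(abs(Wd[...,0]-.49)<.05)&(abs(Wd[...,1]+.15)<.06)]
    R,_=frame(0,0,np.radians(-3.5)); L=(q-[.491,-.151,0])@R; print(nm,'grip x',np.percentile(L[:,0],[2,10,50,90,98]),'y',np.percentile(L[:,1],[1,99]),np.percentile(q[:,2],[50,99]))
print('plate face',planefit(W,m,(.062,.13),np.radians(-3.5),(.491,-.151),.003,.055))
print('grip face',planefit(W,m,(.145,.17),np.radians(-3.5),(.491,-.151),.006,.029))
E
```

```text
face (np.float64(-17.98833090208673), np.float64(0.007823840689107877), 1162, np.float64(0.0021299706246237535))
scene x [-0.01152293 -0.00898006 -0.00010603  0.00758241  0.00932797] y -0.10104506555467899 0.10035304803629476 0.1561397636358758
top x [-0.01408504 -0.01242166 -0.00439463  0.00359034  0.00517047] y -0.09965742541499353 0.10053978477759386 0.158373960945084
[[ 79  87 102 125 142 160 161 163 164 165 167 167 168 157 152 141 128 132]
 [ 75  74  76  81  96 126 138 154 165 169 166 166 168 165 168 161 150 140]
 [ 75  77  74  71  74  82  98 125 146 153 164 171 172 167 172 170 166 159]
 [ 73  73  71  75  73  71  71  81  96 122 144 155 168 168 167 173 171 167]
 [ 69  72  74  70  69  60  58  68  74  78  97 120 146 158 162 168 168 172]
 [ 73  74  73  71  70  58  46  57  67  68  71  82  93 118 138 156 168 169]
 [ 76  71  74  73  74  68  61  62  70  67  63  71  71  86  99 114 140 151]
 [ 72  74  77  74  72  77  69  70  69  60  55  61  69  69  74  80  90 111]
 [ 70  77  70  74  72  72  66  54  44  45  49  58  66  71  69  74  69  77]
 [ 75  72  69  72  69  69  57  38  25  29  32  53  
[... 487 characters left out ...]
  74  74  74  74  70  65  61  60  66  64  73  73  71  74  73]
 [ 70  72  70  71  70  72  74  72  67  60  60  61  66  72  75  72  75  69]
 [ 72  71  75  69  72  73  69  66  60  62  55  60  66  73  73  71  70  72]]
scene grip x [-0.00629974 -0.00313382  0.00461672  0.00712113  0.00893851] y [-0.03014891  0.03019716] [0.16628851 0.17990303]
top grip x [-0.00819195 -0.0076652  -0.00259721  0.002122    0.00365269] y [-0.02878157  0.0371079 ] [0.17856203 0.18696869]
plate face (np.float64(-3.173405351676061), np.float64(0.0026029116915533093), 361, np.float64(0.0017848877646105745))
grip face (np.float64(-2.0001321300791934), np.float64(0.005424349655201333), 92, np.float64(0.0020750504451743936))
```

drive_tool --steps '[{"jaw": 8.5,"travel": [-4,-2.6,-4],"yaw": 7},{"jaw": 8.5,"travel": [-7,-4.5,-7],"yaw": 14},{"jaw": 8.5,"travel": [-10.5,-6.6,-9],"yaw": 21},{"jaw": 8.5,"travel": [-14,-8.8,-9],"yaw": 28},{"jaw": 8.5,"travel": [-17.4,-11,-9],"yaw": 35},{"jaw": 8.5,"travel": [-20.7,-13.2,-9],"yaw": 42},{"jaw": 8.5,"travel": [-24,-15.3,-9],"yaw": 49},{"jaw": 8.5,"travel": [-27.4,-17.4,-9],"yaw": 56},{"jaw": 8.5,"travel": [-30.7,-19.6,-9],"yaw": 63},{"jaw": 8.5,"travel": [-34,-21.7,-9],"yaw": 70},{"jaw": 8.5,"travel": [-37.4,-23.8,-9],"yaw": 77},{"jaw": 8.5,"travel": [-41.4,-26.3,-9],"yaw": 79.4},{"jaw": 8.5,"travel": [-42.3,-30.3,-9],"yaw": 79.4},{"jaw": 8.5,"travel": [-43.2,-34.3,-9],"yaw": 79.4},{"jaw": 8.5,"travel": [-44.1,-38.3,-9],"yaw": 79.4},{"jaw": 8.5,"travel": [-45,-42.3,-9],"yaw": 79.4},{"jaw": 8.5,"travel": [-45.9,-46.3,-9],"yaw": 79.4},{"jaw": 8.5,"travel": [-46.8,-50.3,-9],"yaw": 79.4},{"jaw": 8.5,"travel": [-47.7,-54.3,-9],"yaw": 79.4},{"jaw": 8.5,"travel": [-48.6,-58.3,-9],"yaw": 79.4}]'

```text
time_s: 1.77
ee_pos: [0.4933, -0.0211, 0.3212]
tool_rot: [0.727, 0.687, 0.0, -0.0]
wrist_force: [0.7, 0.6, 0.2]
grip_width: 0.0851
finger_force: 0.0
```

```bash
cat >> h.py <<'E'
from scipy.spatial.transform import Rotation
def go(xyz,yaw_deg_tooly):
    "travel cm, yaw deg from the measured pose to TCP xyz with tool y at world angle"
    s=ctrl.sense(); R=Rotation.from_quat(s['tool_rot']).as_matrix()
    a=np.degrees(np.arctan2(R[1,1],R[0,1]))
    print('t',s['time_s'],'p',np.round(s['ee_pos'],4),'tooly',round(a,2),'F',np.round(s['wrist_force'],2),'M',np.round(s['moment'],2),'w',s['grip_width'],s['finger_force'])
    print('travel',np.round(R.T@(np.array(xyz)-s['ee_pos'])*100,2),'yaw',round(-(yaw_deg_tooly-a),2))
E
python3 - <<'E'
from h import *
go([.4897,-.151,.22],-3.3)
c=pickle.load(open('scene0.pkl','rb'))
for off in(-.0015,-.003):
  R,_=frame(0,0,np.radians(-18.1)); p0=np.array([.4858,.1559,0])+R@[off,0,0]
  for nm,u,v,x in(('screw',302.9,187,.023),('hole',300.2,181.9,.010)):
    o,d=ray(c,u,v); o2=R.T@(o-p0); d2=R.T@d; print(off,nm,o2+d2*(x-o2[0])/d2[0])
  print(proj(c,np.array([R@[.01,y,z]+p0 for y in(-.1,.1) for z in(0.008,.158)])))
E
```

```text
t 1.7667 p [ 0.4933 -0.0211  0.3212] tooly -3.25 F [0.65 0.56 0.22] M [ 0.02 -0.08  0.01] w 0.08507472304466517 0.0
travel [-12.99   0.38  10.11] yaw 0.05
-0.0015 screw [0.023      0.0088173  0.14266667]
-0.0015 hole [ 0.01       -0.0075405   0.14241175]
[[273.29966399 195.22551195]
 [274.13632776 166.29405133]
 [326.78156038 221.78709495]
 [333.07889094 193.89980689]]
-0.003 screw [0.023      0.00817823 0.14056869]
-0.003 hole [ 0.01       -0.00820262  0.14035197]
[[273.52977146 194.92129221]
 [274.38812548 165.97800647]
 [326.99260609 221.45167842]
 [333.3077553  193.54827428]]
```

drive_tool --steps '[{"jaw": 8.5,"travel": [-4,0.1,0]},{"jaw": 8.5,"travel": [-8,0.2,2]},{"jaw": 8.5,"travel": [-11,0.3,4]},{"jaw": 8.5,"travel": [-13,0.38,7]},{"jaw": 8.5,"travel": [-13,0.38,10]},{"jaw": 8.5,"travel": [-13,0.38,13]},{"jaw": 8.5,"travel": [-13,0.38,16]},{"jaw": 8.5,"travel": [-13,0.38,18]},{"jaw": 8.5,"travel": [-13,0.38,18]}]'

```text
$.steps[0]: bad value
```

```bash
python3 - <<'E'
from h import *
go([.4897,-.151,.141],-3.3)
for n in('scene','top'):
    c=capture(n); pickle.dump(c,open(n+'1.pkl','wb'))
    globals()[n]=c
a=cv2.resize(scene['image'][140:220,165:265][...,::-1],(400,320),interpolation=cv2.INTER_CUBIC)
b=cv2.resize(top['image'][150:230,245:345][...,::-1],(400,320),interpolation=cv2.INTER_CUBIC)
cv2.imwrite('pics/g.png',np.hstack([a,b]))
E
```

```text
t 1.7667 p [ 0.4933 -0.0211  0.3212] tooly -3.25 F [0.65 0.56 0.22] M [ 0.02 -0.08  0.01] w 0.08507472304466517 0.0
travel [-13.     0.38  18.01] yaw 0.05
```

View pics/g.png

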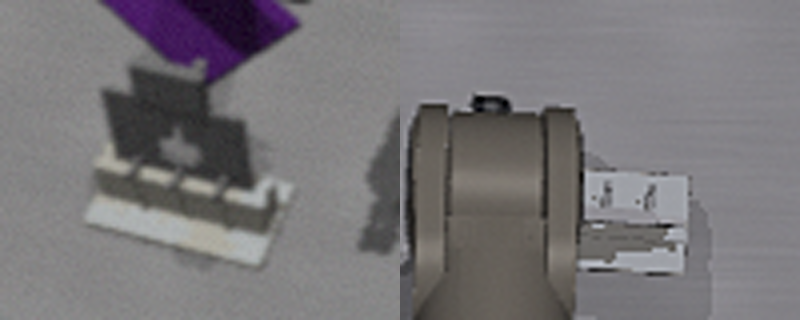

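The picture shows the plate in its stand (left half, about (180,130)) with the arm still beside it. The call was refused because its rows had no yaw, so I resend with yaw.

drive_tool --steps '[{"jaw": 8.5,"travel": [-4,0.1,0],"yaw": 0},{"jaw": 8.5,"travel": [-8,0.2,2],"yaw": 0},{"jaw": 8.5,"travel": [-11,0.3,4],"yaw": 0},{"jaw": 8.5,"travel": [-13,0.38,7],"yaw": 0},{"jaw": 8.5,"travel": [-13,0.38,10],"yaw": 0},{"jaw": 8.5,"travel": [-13,0.38,13],"yaw": 0},{"jaw": 8.5,"travel": [-13,0.38,16],"yaw": 0},{"jaw": 8.5,"travel": [-13,0.38,18],"yaw": 0},{"jaw": 8.5,"travel": [-13,0.38,18],"yaw": 0}]'

```text
time_s: 2.62
ee_pos: [0.4875, -0.1478, 0.1374]
tool_rot: [0.727, 0.687, -0.003, -0.003]
wrist_force: [-0.7, 1.1, -0.0]
grip_width: 0.0853
finger_force: 0.0
```

```bash
python3 - <<'E'
from h import *
go([.4897,-.151,.141],-3.3)
scene=capture('scene'); top=capture('top')
a=cv2.resize(scene['image'][140:220,165:265][...,::-1],(400,320),interpolation=cv2.INTER_CUBIC)
b=cv2.resize(top['image'][150:230,245:345][...,::-1],(400,320),interpolation=cv2.INTER_CUBIC)
cv2.imwrite('pics/g2.png',np.hstack([a,b]))
E
```

```text
t 2.6167 p [ 0.4875 -0.1478  0.1374] tooly -3.23 F [-0.71  1.05 -0.02] M [0.03 0.08 0.04] w 0.08526205187389174 0.0
travel [-0.31  0.23 -0.37] yaw 0.07
```

View pics/g2.png

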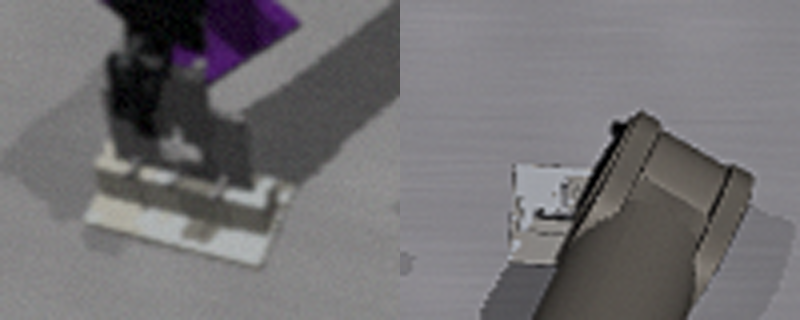

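drive_tool --steps '[{"jaw": 8.5,"travel": [0,0,0],"yaw": 0},{"jaw": 8.5,"travel": [0,0,0],"yaw": 0}]'

```text
time_s: 2.88
ee_pos: [0.4917, -0.1492, 0.1429]
tool_rot: [0.727, 0.687, 0.001, 0.001]
wrist_force: [0.2, -0.7, 0.3]
grip_width: 0.0852
finger_force: 0.0
```

```bash
python3 - <<'E'
from h import *
go([.4897,-.151,.141],-3.3)
c=capture('scene'); p=ctrl.sense()['ee_pos']; R=Rotation.from_quat(ctrl.sense()['tool_rot']).as_matrix()
print('front finger tip inner in crop', (proj(c,[p+R@[dx,.0426,-.013] for dx in(-.011,.011)])-[165,140])*4)
print('bar top corners in crop',(proj(c,[frame(0,0,-.057)[0]@[.006,y,.178]+[.4897,-.151,0] for y in(-.03,.03)])-[165,140])*4)
W=cloud(c); q=W[(W[...,0]>.52)&(W[...,0]<.56)&(abs(W[...,1]+.15)<.05)&(W[...,2]>.13)&(W[...,2]<.19)]
print(np.percentile(q,[5,50,95],axis=0))
cv2.imwrite('pics/g3.png',cv2.resize(c['image'][130:220,165:265][...,::-1],(800,600),interpolation=cv2.INTER_CUBIC))
E
```

```text
t 2.8833 p [ 0.4917 -0.1492  0.1429] tooly -3.24 F [ 0.21 -0.67  0.31] M [-0.05  0.04 -0.01] w 0.08515515571188816 0.0
travel [-0.19 -0.19  0.18] yaw 0.06
front finger tip inner in crop [[134.25334288 123.08250269]
 [161.03457655 129.57606612]]
bar top corners in crop [[124.51037717  61.87766699]
 [197.38763846  79.09064125]]
[[ 0.53757353 -0.15814226  0.1631851 ]
 [ 0.54549006 -0.14646481  0.1740994 ]
 [ 0.55068108 -0.14209784  0.1873811 ]]
```

drive_tool --squeeze 25 --steps '[{"jaw": 4,"travel": [0,0,0],"yaw": 0},{"jaw": 2,"travel": [0,0,0],"yaw": 0},{"jaw": 1.6,"travel": [0,0,0],"yaw": 0},{"jaw": 1.0,"travel": [0,0,0],"yaw": 0},{"jaw": 0.5,"travel": [0,0,0],"yaw": 0},{"jaw": 0.5,"travel": [0,0,0],"yaw": 0},{"jaw": 0.5,"travel": [0,0,0],"yaw": 0},{"jaw": 0.5,"travel": [0,0,0],"yaw": 0}]'

```text
time_s: 3.6
ee_pos: [0.49, -0.1491, 0.1413]
tool_rot: [0.727, 0.687, -0.0, -0.0]
wrist_force: [-2.7, 0.8, 5.2]
grip_width: 0.0116
finger_force: 27.4
```

```bash
python3 - <<'E'
from h import *
go([.4897,-.151,.141],-3.3)
E
```

```text
t 3.6 p [ 0.49   -0.1491  0.1413] tooly -3.26 F [-2.72  0.8   5.23] M [0.13 0.8  0.07] w 0.011598840797723725 27.372742295265198
travel [-0.19 -0.02  0.03] yaw 0.04
```

drive_tool --squeeze 60 --steps '[{"jaw": 0.5,"travel": [0,0,-0.3],"yaw": 0},{"jaw": 0.5,"travel": [0,0,-0.8],"yaw": 0},{"jaw": 0.5,"travel": [0,0,-1.6],"yaw": 0},{"jaw": 0.5,"travel": [0,0,-2.6],"yaw": 0},{"jaw": 0.5,"travel": [0,0,-3.6],"yaw": 0},{"jaw": 0.5,"travel": [0,0,-4.6],"yaw": 0},{"jaw": 0.5,"travel": [0,0,-5.6],"yaw": 0},{"jaw": 0.5,"travel": [0,0,-6.6],"yaw": 0},{"jaw": 0.5,"travel": [0,0,-7.6],"yaw": 0},{"jaw": 0.5,"travel": [0,0,-8.4],"yaw": 0},{"jaw": 0.5,"travel": [0,0,-9],"yaw": 0},{"jaw": 0.5,"travel": [0,0,-9],"yaw": 0},{"jaw": 0.5,"travel": [0,0,-9],"yaw": 0},{"jaw": 0.5,"travel": [0,0,-9],"yaw": 0}]'

```text
time_s: 4.77
ee_pos: [0.4901, -0.149, 0.2309]
tool_rot: [0.727, 0.687, -0.0, -0.0]
wrist_force: [0.7, 1.1, -2.7]
grip_width: 0.011
finger_force: 58.5
```

```bash
python3 - <<'E'
from h import *
p0=np.array([.4829,.1568,0]); R,_=frame(0,0,np.radians(-18.1))
go([*(p0+R@[.075,.0,0])[:2],.231],-18.1)
E
```

```text
t 4.7667 p [ 0.4901 -0.149   0.2309] tooly -3.25 F [ 0.73  1.1  -2.65] M [ 0.05 -0.01  0.01] w 0.010972300712562761 58.52438271045685
travel [ 2.856e+01  4.800e+00 -2.000e-02] yaw 14.85
```

drive_tool --steps '[{"jaw": 0.5,"travel": [0.5,0.6,0],"yaw": 0},{"jaw": 0.5,"travel": [1.5,1.6,0],"yaw": 0},{"jaw": 0.5,"travel": [3,2.8,0],"yaw": 0},{"jaw": 0.5,"travel": [5,3.8,0],"yaw": 1},{"jaw": 0.5,"travel": [7.2,4.5,0],"yaw": 2},{"jaw": 0.5,"travel": [9.6,4.8,0],"yaw": 3},{"jaw": 0.5,"travel": [12,4.8,0],"yaw": 4.5},{"jaw": 0.5,"travel": [14.4,4.8,0],"yaw": 6},{"jaw": 0.5,"travel": [16.8,4.8,0],"yaw": 7.5},{"jaw": 0.5,"travel": [19.2,4.8,0],"yaw": 9},{"jaw": 0.5,"travel": [21.6,4.8,0],"yaw": 10.5},{"jaw": 0.5,"travel": [23.8,4.8,0],"yaw": 12},{"jaw": 0.5,"travel": [25.6,4.8,0],"yaw": 13.2},{"jaw": 0.5,"travel": [27,4.8,0],"yaw": 14.1},{"jaw": 0.5,"travel": [28,4.8,0],"yaw": 14.7},{"jaw": 0.5,"travel": [28.5,4.8,0],"yaw": 14.85},{"jaw": 0.5,"travel": [28.5,4.8,0],"yaw": 14.85},{"jaw": 0.5,"travel": [28.5,4.8,0],"yaw": 14.85},{"jaw": 0.5,"travel": [28.5,4.8,0],"yaw": 14.85}]'

```text
time_s: 6.35
ee_pos: [0.5546, 0.1315, 0.2313]
tool_rot: [0.81, 0.586, -0.0, 0.0]
wrist_force: [0.2, -0.4, -1.5]
grip_width: 0.0109
finger_force: 58.6
```

```bash
python3 - <<'E'
from h import *
p0=np.array([.4829,.1568,0]); R,_=frame(0,0,np.radians(-18.1))
go([*(p0+R@[.045,.010,0])[:2],.206],-18.1)
c=capture('scene'); pickle.dump(c,open('scene2.pkl','wb')); W=cloud(c); p=ctrl.sense()['ee_pos']; T=Rotation.from_quat(ctrl.sense()['tool_rot']).as_matrix()
L=(W-p)@T   # tool frame: x lateral(+panel y), y front, z down
k=(abs(L[...,1]-.003)<.012)&(abs(L[...,0])<.08)&(L[...,2]>-.001)&(L[...,2]<.14)
q=L[k]; print(len(q),np.percentile(q,[1,5,50,95,99],axis=0).round(4))
from scipy.optimize import least_squares
f=lambda s:(s[0]+s[1]*q[:,0]+s[2]*q[:,2]-q[:,1]); r=least_squares(f,[0,0,0],loss='soft_l1',f_scale=.002).x; print('plate face y(tool)=',r)
pr=proj(c,p+np.array([T@[0,0,z] for z in(0,.06,.12)])); print(pr)
cv2.imwrite('pics/h1.png',cv2.resize(c['image'][125:225,255:375][...,::-1],(720,600),interpolation=cv2.INTER_CUBIC))
E
```

```text
t 6.35 p [0.5546 0.1315 0.2313] tooly -18.19 F [ 0.17 -0.44 -1.53] M [-0.01  0.03 -0.02] w 0.010907768333200925 58.62335979938507
travel [ 1.17 -3.11  2.53] yaw -0.09
959 [[-0.0606 -0.0003  0.0023]
 [-0.0565  0.0024  0.0062]
 [ 0.004   0.005   0.0638]
 [ 0.0549  0.0072  0.127 ]
 [ 0.0579  0.0108  0.1337]]
plate face y(tool)= [ 0.00503915 -0.00034863 -0.0014163 ]
[[292.95207649 178.41220096]
 [291.7852191  191.41845479]
 [290.71276842 203.40289234]]
```

View pics/h1.png

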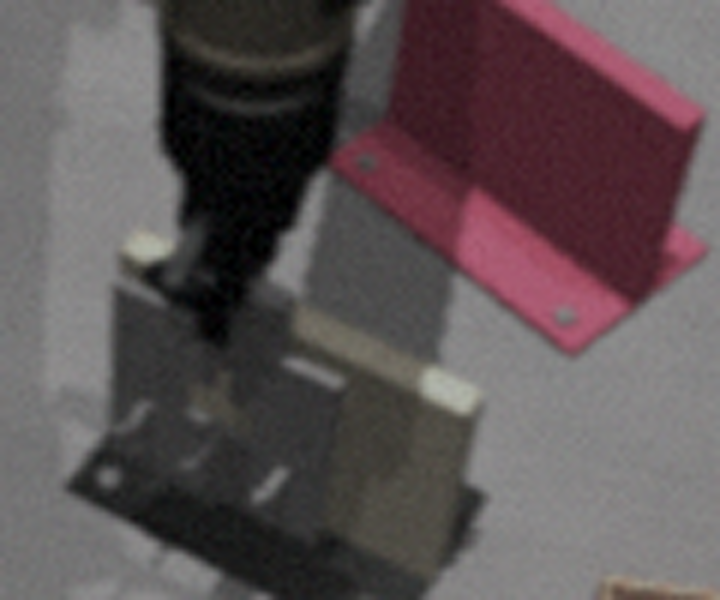

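The picture shows the plate held in front of the panel: window at crop (215,395), fingers at (215,290), pink look-alike well away. Moving close to the screw.

drive_tool --steps '[{"jaw": 0.5,"travel": [0.3,-0.6,0.5],"yaw": 0},{"jaw": 0.5,"travel": [0.7,-1.4,1.2],"yaw": 0},{"jaw": 0.5,"travel": [1.0,-2.2,1.9],"yaw": 0},{"jaw": 0.5,"travel": [1.17,-2.8,2.4],"yaw": -0.1},{"jaw": 0.5,"travel": [1.17,-3.3,2.68],"yaw": -0.1},{"jaw": 0.5,"travel": [1.17,-3.6,2.68],"yaw": -0.1},{"jaw": 0.5,"travel": [1.17,-3.6,2.68],"yaw": -0.1},{"jaw": 0.5,"travel": [1.17,-3.6,2.68],"yaw": -0.1}]'

```text
time_s: 7.07
ee_pos: [0.5242, 0.155, 0.2048]
tool_rot: [0.809, 0.588, 0.0, 0.0]
wrist_force: [0.1, 0.3, -3.4]
grip_width: 0.0113
finger_force: 58.6
```

```bash
cat >> h.py <<'E'
P0=np.array([.4829,.1568,0]); RP=frame(0,0,np.radians(-18.1))[0]
def goP(x,y,z):
    s=ctrl.sense(); print('panel-frame TCP mm',np.round(RP.T@(s['ee_pos']-P0)*1e3,2),'F panel',np.round(RP.T@s['wrist_force'],2)); go((P0+RP@[x,y,z]),-18.1)
E
python3 - <<'E'
from h import *
goP(.016,.0097,.2045)
c=capture('scene'); pickle.dump(c,open('scene3.pkl','wb'))
cv2.imwrite('pics/h2.png',cv2.resize(c['image'][160:220,260:340][...,::-1],(800,600),interpolation=cv2.INTER_CUBIC))
E
```

```text
panel-frame TCP mm [ 39.78  11.08 204.82] F panel [ 0.04  0.32 -3.44]
t 7.0667 p [0.5242 0.155  0.2048] tooly -18.0 F [ 0.14  0.3  -3.44] M [ 0.01 -0.05 -0.04] w 0.01125505479178278 58.61674189567566
travel [-0.13 -2.38  0.03] yaw 0.1
```

View pics/h2.png

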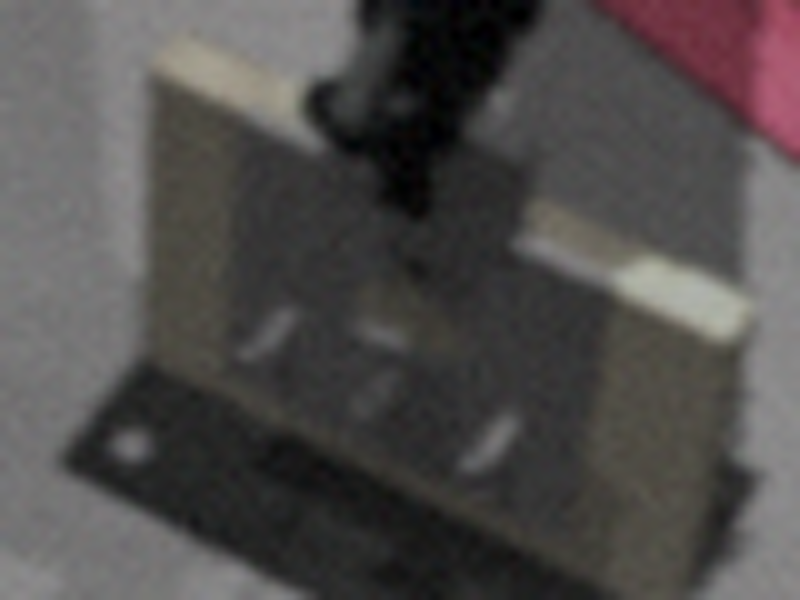

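The picture shows the window at crop (400,315) and the screw as a dark spot at (415,262), seen through the upper window from a steep view. That fits the plan, so I insert gently.

drive_tool --steps '[{"jaw": 0.5,"travel": [-0.13,-0.3,0.03],"yaw": 0.1},{"jaw": 0.5,"travel": [-0.13,-0.6,0.03],"yaw": 0.1},{"jaw": 0.5,"travel": [-0.13,-0.9,0.03],"yaw": 0.1},{"jaw": 0.5,"travel": [-0.13,-1.2,0.03],"yaw": 0.1},{"jaw": 0.5,"travel": [-0.13,-1.4,0.03],"yaw": 0.1},{"jaw": 0.5,"travel": [-0.13,-1.6,0.03],"yaw": 0.1},{"jaw": 0.5,"travel": [-0.13,-1.75,0.03],"yaw": 0.1},{"jaw": 0.5,"travel": [-0.13,-1.75,0.03],"yaw": 0.1},{"jaw": 0.5,"travel": [-0.13,-1.75,0.03],"yaw": 0.1}]'

```text
time_s: 7.87
ee_pos: [0.5069, 0.1592, 0.2042]
tool_rot: [0.81, 0.587, 0.0, -0.0]
wrist_force: [0.6, 0.8, -2.9]
grip_width: 0.0112
finger_force: 58.6
```

```bash
python3 - <<'E'
from h import *
goP(.016,.0097,.2045)
E
```

```text
panel-frame TCP mm [ 22.09   9.78 204.24] F panel [ 0.32  0.97 -2.94]
t 7.8667 p [0.5069 0.1592 0.2042] tooly -18.09 F [ 0.6   0.82 -2.94] M [-0.02 -0.03  0.03] w 0.011208852390940613 58.55511724948883
travel [-0.01 -0.61 -0.03] yaw 0.01
```

drive_tool --steps '[{"jaw": 0.5,"travel": [0,-0.2,0],"yaw": 0},{"jaw": 0.5,"travel": [0,-0.4,0],"yaw": 0},{"jaw": 0.5,"travel": [0,-0.6,0],"yaw": 0},{"jaw": 0.5,"travel": [0,-0.7,0],"yaw": 0},{"jaw": 0.5,"travel": [0,-0.8,0],"yaw": 0},{"jaw": 0.5,"travel": [0,-0.8,0],"yaw": 0},{"jaw": 0.5,"travel": [0,-0.8,0],"yaw": 0}]'

```text
time_s: 8.45
ee_pos: [0.4993, 0.1617, 0.2042]
tool_rot: [0.81, 0.587, 0.0, -0.0]
wrist_force: [0.5, -0.0, -3.0]
grip_width: 0.0114
finger_force: 58.5
```

```bash
python3 - <<'E'
from h import *
goP(.014,.0097,.2045)
E
```

```text
panel-frame TCP mm [ 14.09   9.78 204.24] F panel [ 0.52  0.15 -2.99]
t 8.45 p [0.4993 0.1617 0.2042] tooly -18.1 F [ 0.54 -0.02 -2.99] M [-0.03 -0.06  0.01] w 0.011371518383927547 58.542779088020325
travel [-0.01 -0.01 -0.03] yaw 0.0
```

drive_tool --steps '[{"jaw": 0.5,"travel": [0,-0.05,0],"yaw": 0},{"jaw": 0.5,"travel": [0,-0.1,0],"yaw": 0},{"jaw": 0.5,"travel": [0,-0.15,0],"yaw": 0},{"jaw": 0.5,"travel": [0,-0.15,0],"yaw": 0}]'

```text
time_s: 8.78
ee_pos: [0.4979, 0.1621, 0.2042]
tool_rot: [0.81, 0.587, 0.0, 0.0]
wrist_force: [0.3, 0.2, -3.8]
grip_width: 0.0114
finger_force: 58.6
```

```bash
python3 - <<'E'
from h import *
goP(.014,.0097,.2045)
E
```

```text
panel-frame TCP mm [ 12.59   9.7  204.19] F panel [ 0.17  0.3  -3.75]
t 8.7833 p [0.4979 0.1621 0.2042] tooly -18.11 F [ 0.26  0.23 -3.75] M [-0.01  0.02 -0.02] w 0.011360557162788238 58.64068150520325
travel [ 0.    0.14 -0.03] yaw -0.01
```

drive_tool --steps '[{"jaw": 0.5,"travel": [0,-0.05,0],"yaw": 0},{"jaw": 0.5,"travel": [0,-0.1,0],"yaw": 0},{"jaw": 0.5,"travel": [0,-0.15,0],"yaw": 0},{"jaw": 0.5,"travel": [0,-0.15,0],"yaw": 0}]'

```text
time_s: 9.12
ee_pos: [0.4972, 0.1624, 0.2044]
tool_rot: [0.81, 0.587, 0.001, 0.001]
wrist_force: [2.8, -0.9, -5.4]
grip_width: 0.0113
finger_force: 58.3
```

```bash
python3 - <<'E'
from h import *
goP(.014,.0097,.2045)
E
```

```text
panel-frame TCP mm [ 11.86   9.73 204.37] F panel [ 2.96  0.07 -5.38]
t 9.1167 p [0.4972 0.1624 0.2044] tooly -18.14 F [ 2.83 -0.85 -5.38] M [-0.3  -0.95 -0.19] w 0.011319460181679812 58.33414614200592
travel [-0.    0.21 -0.01] yaw -0.04
```

Contact is at x≈12.0. I back off 1.4 mm and slide down to just above the shoulder.

drive_tool --steps '[{"jaw": 0.5,"travel": [0,0.22,0],"yaw": 0},{"jaw": 0.5,"travel": [0,0.22,0.2],"yaw": 0},{"jaw": 0.5,"travel": [0,0.22,0.4],"yaw": 0},{"jaw": 0.5,"travel": [0,0.22,0.6],"yaw": 0},{"jaw": 0.5,"travel": [0,0.22,0.8],"yaw": 0},{"jaw": 0.5,"travel": [0,0.22,0.8],"yaw": 0},{"jaw": 0.5,"travel": [0,0.22,0.8],"yaw": 0}]'

```text
time_s: 9.7
ee_pos: [0.4983, 0.1619, 0.196]
tool_rot: [0.81, 0.587, -0.0, -0.0]
wrist_force: [-0.1, -0.5, -2.3]
grip_width: 0.0114
finger_force: 58.7
```

```bash
python3 - <<'E'
from h import *
goP(.0133,.0097,.2045)
E
```

```text
panel-frame TCP mm [ 13.07   9.64 195.97] F panel [ 0.03 -0.53 -2.28]
t 9.7 p [0.4983 0.1619 0.196 ] tooly -18.1 F [-0.14 -0.51 -2.28] M [ 0.    0.02 -0.02] w 0.01142180938292353 58.70302140712738
travel [ 0.01  0.02 -0.85] yaw -0.0
```

Free. Now I go slowly past the shoulder height.

drive_tool --steps '[{"jaw": 0.5,"travel": [0,0.02,0.08],"yaw": 0},{"jaw": 0.5,"travel": [0,0.02,0.16],"yaw": 0},{"jaw": 0.5,"travel": [0,0.02,0.22],"yaw": 0},{"jaw": 0.5,"travel": [0,0.02,0.28],"yaw": 0},{"jaw": 0.5,"travel": [0,0.02,0.34],"yaw": 0},{"jaw": 0.5,"travel": [0,0.02,0.38],"yaw": 0},{"jaw": 0.5,"travel": [0,0.02,0.38],"yaw": 0}]'

```text
time_s: 10.28
ee_pos: [0.4987, 0.1619, 0.1923]
tool_rot: [0.81, 0.587, -0.0, -0.0]
wrist_force: [0.1, -0.6, -2.5]
grip_width: 0.0115
finger_force: 58.7
```

```bash
python3 - <<'E'
from h import *
goP(.0133,.0097,.2045)
E
```

```text
panel-frame TCP mm [ 13.45   9.71 192.3 ] F panel [ 0.29 -0.57 -2.46]
t 10.2833 p [0.4987 0.1619 0.1923] tooly -18.1 F [ 0.1  -0.63 -2.46] M [0.04 0.03 0.01] w 0.011493327328275774 58.72816801071167
travel [-0.   -0.01 -1.22] yaw -0.0
```

drive_tool --steps '[{"jaw": 0.5,"travel": [0,0,0.05],"yaw": 0},{"jaw": 0.5,"travel": [0,0,0.1],"yaw": 0},{"jaw": 0.5,"travel": [0,0,0.15],"yaw": 0},{"jaw": 0.5,"travel": [0,0,0.2],"yaw": 0},{"jaw": 0.5,"travel": [0,0,0.2],"yaw": 0},{"jaw": 0.5,"travel": [0,0,0.2],"yaw": 0}]'

```text
time_s: 10.78
ee_pos: [0.4987, 0.1618, 0.1904]
tool_rot: [0.81, 0.587, -0.0, -0.0]
wrist_force: [0.3, -0.6, -2.1]
grip_width: 0.0113
finger_force: 58.7
```

```bash
python3 - <<'E'
from h import *
goP(.0133,.0097,.2045)
E
```

```text
panel-frame TCP mm [ 13.49   9.72 190.37] F panel [ 0.45 -0.47 -2.11]
t 10.7833 p [0.4987 0.1618 0.1904] tooly -18.1 F [ 0.28 -0.58 -2.11] M [-0.03 -0.06  0.03] w 0.011271901829700098 58.72845768928528
travel [-0.   -0.02 -1.41] yaw -0.0
```

drive_tool --steps '[{"jaw": 0.5,"travel": [0,-0.01,0.05],"yaw": 0},{"jaw": 0.5,"travel": [0,-0.01,0.1],"yaw": 0},{"jaw": 0.5,"travel": [0,-0.01,0.15],"yaw": 0},{"jaw": 0.5,"travel": [0,-0.01,0.2],"yaw": 0},{"jaw": 0.5,"travel": [0,-0.01,0.25],"yaw": 0},{"jaw": 0.5,"travel": [0,-0.01,0.3],"yaw": 0},{"jaw": 0.5,"travel": [0,-0.01,0.3],"yaw": 0},{"jaw": 0.5,"travel": [0,-0.01,0.3],"yaw": 0}]'

```text
time_s: 11.45
ee_pos: [0.4986, 0.1619, 0.1874]
tool_rot: [0.81, 0.587, -0.0, -0.0]
wrist_force: [0.6, 0.8, -3.3]
grip_width: 0.0116
finger_force: 58.7
```

```bash
python3 - <<'E'
from h import *
goP(.0133,.0097,.2045)
E
```

```text
panel-frame TCP mm [ 13.38   9.7  187.35] F panel [ 0.33  0.98 -3.32]
t 11.45 p [0.4986 0.1619 0.1874] tooly -18.11 F [ 0.61  0.83 -3.32] M [0.02 0.   0.03] w 0.011565620894313275 58.728346824645996
travel [ 0.   -0.01 -1.71] yaw -0.01
```

No shoulder contact below its latest possible height, so the screw is in the slot. Continuing down.

drive_tool --steps '[{"jaw": 0.5,"travel": [0,0,0.08],"yaw": 0},{"jaw": 0.5,"travel": [0,0,0.16],"yaw": 0},{"jaw": 0.5,"travel": [0,0,0.24],"yaw": 0},{"jaw": 0.5,"travel": [0,0,0.32],"yaw": 0},{"jaw": 0.5,"travel": [0,0,0.4],"yaw": 0},{"jaw": 0.5,"travel": [0,0,0.48],"yaw": 0},{"jaw": 0.5,"travel": [0,0,0.56],"yaw": 0},{"jaw": 0.5,"travel": [0,0,0.64],"yaw": 0},{"jaw": 0.5,"travel": [0,0,0.72],"yaw": 0},{"jaw": 0.5,"travel": [0,0,0.8],"yaw": 0},{"jaw": 0.5,"travel": [0,0,0.88],"yaw": 0},{"jaw": 0.5,"travel": [0,0,0.96],"yaw": 0},{"jaw": 0.5,"travel": [0,0,1.04],"yaw": 0},{"jaw": 0.5,"travel": [0,0,1.08],"yaw": 0},{"jaw": 0.5,"travel": [0,0,1.08],"yaw": 0},{"jaw": 0.5,"travel": [0,0,1.08],"yaw": 0}]'

```text
time_s: 12.78
ee_pos: [0.4987, 0.1619, 0.1766]
tool_rot: [0.81, 0.587, -0.0, -0.0]
wrist_force: [-0.8, -0.0, -3.4]
grip_width: 0.0113
finger_force: 58.7
```

```bash
python3 - <<'E'
from h import *
goP(.0133,.0097,.2045)
E
```

```text
panel-frame TCP mm [ 13.42   9.7  176.58] F panel [-0.72 -0.24 -3.35]
t 12.7833 p [0.4987 0.1619 0.1766] tooly -18.11 F [-0.76 -0.   -3.35] M [-0.03 -0.01 -0.  ] w 0.011291347952227051 58.72849881649017
travel [-0.   -0.01 -2.79] yaw -0.01
```

drive_tool --steps '[{"jaw": 0.5,"travel": [0,0,0.05],"yaw": 0},{"jaw": 0.5,"travel": [0,0,0.1],"yaw": 0},{"jaw": 0.5,"travel": [0,0,0.15],"yaw": 0},{"jaw": 0.5,"travel": [0,0,0.2],"yaw": 0},{"jaw": 0.5,"travel": [0,0,0.2],"yaw": 0},{"jaw": 0.5,"travel": [0,0,0.2],"yaw": 0}]'

```text
time_s: 13.28
ee_pos: [0.4986, 0.1619, 0.1746]
tool_rot: [0.81, 0.587, -0.0, -0.0]
wrist_force: [0.1, -0.2, -3.9]
grip_width: 0.0113
finger_force: 58.7
```

```bash
python3 - <<'E'
from h import *
goP(.0133,.0097,.2045)
E
```

```text
panel-frame TCP mm [ 13.38   9.71 174.57] F panel [ 0.12 -0.19 -3.92]
t 13.2833 p [0.4986 0.1619 0.1746] tooly -18.1 F [ 0.05 -0.22 -3.92] M [0.   0.02 0.03] w 0.011319005221081209 58.72770309448242
travel [-0.   -0.01 -2.99] yaw -0.0
```

drive_tool --steps '[{"jaw": 0.5,"travel": [0,0,0.04],"yaw": 0},{"jaw": 0.5,"travel": [0,0,0.08],"yaw": 0},{"jaw": 0.5,"travel": [0,0,0.12],"yaw": 0},{"jaw": 0.5,"travel": [0,0,0.15],"yaw": 0},{"jaw": 0.5,"travel": [0,0,0.15],"yaw": 0},{"jaw": 0.5,"travel": [0,0,0.15],"yaw": 0}]'

```text
time_s: 13.78
ee_pos: [0.4986, 0.1619, 0.1731]
tool_rot: [0.81, 0.587, -0.0, -0.0]
wrist_force: [-0.1, 0.3, -3.2]
grip_width: 0.0117
finger_force: 58.7
```

```bash
python3 - <<'E'
from h import *
goP(.0133,.0097,.2045)
E
```

```text
panel-frame TCP mm [ 13.37   9.69 173.07] F panel [-0.19  0.3  -3.25]
t 13.7833 p [0.4986 0.1619 0.1731] tooly -18.11 F [-0.08  0.34 -3.25] M [0.02 0.04 0.02] w 0.01171726434034862 58.72958064079285
travel [ 0.   -0.01 -3.14] yaw -0.01
```

drive_tool --steps '[{"jaw": 0.5,"travel": [0,0,0.04],"yaw": 0},{"jaw": 0.5,"travel": [0,0,0.08],"yaw": 0},{"jaw": 0.5,"travel": [0,0,0.12],"yaw": 0},{"jaw": 0.5,"travel": [0,0,0.15],"yaw": 0},{"jaw": 0.5,"travel": [0,0,0.15],"yaw": 0},{"jaw": 0.5,"travel": [0,0,0.15],"yaw": 0}]'

```text
time_s: 14.28
ee_pos: [0.4989, 0.1619, 0.1725]
tool_rot: [0.81, 0.587, 0.0, -0.0]
wrist_force: [-4.2, -1.0, 9.7]
grip_width: 0.0112
finger_force: 60.6
```

```bash
python3 - <<'E'
from h import *
goP(.0133,.0097,.2045)
E
```

```text
panel-frame TCP mm [ 13.63   9.85 172.54] F panel [-3.66 -2.26  9.7 ]
t 14.2833 p [0.4989 0.1619 0.1725] tooly -18.12 F [-4.18 -1.01  9.7 ] M [-0.22  0.93  0.01] w 0.011215878305565181 60.58394908905029
travel [-0.01 -0.03 -3.2 ] yaw -0.02
```

Fully home: stop felt at TCP z≈172.6, which puts the screw at z≈139. I relieve the load, seat the plate closer to the panel, and check before letting go.

drive_tool --squeeze 25 --steps '[{"jaw": 0.5,"travel": [0,0,-0.06],"yaw": 0},{"jaw": 0.5,"travel": [0,-0.05,-0.07],"yaw": 0},{"jaw": 0.5,"travel": [0,-0.1,-0.07],"yaw": 0},{"jaw": 0.5,"travel": [0,-0.1,-0.07],"yaw": 0},{"jaw": 0.5,"travel": [0,-0.1,-0.07],"yaw": 0}]'

```text
time_s: 14.7
ee_pos: [0.4985, 0.162, 0.1727]
tool_rot: [0.81, 0.587, 0.001, 0.0]
wrist_force: [1.0, -1.3, 3.8]
grip_width: 0.0115
finger_force: 59.7
```

```bash
python3 - <<'E'
from h import *
goP(.0133,.0097,.2045)
c=capture('scene')
cv2.imwrite('pics/h3.png',cv2.resize(c['image'][160:220,260:340][...,::-1],(800,600),interpolation=cv2.INTER_CUBIC))
E
```

```text
panel-frame TCP mm [ 13.25   9.8  172.71] F panel [ 1.37 -0.91  3.77]
t 14.7 p [0.4985 0.162  0.1727] tooly -18.12 F [ 1.02 -1.29  3.77] M [-0.4  -0.27 -0.03] w 0.011490695900432907 59.73840415477753
travel [-0.01  0.01 -3.18] yaw -0.02
```

View pics/h3.png

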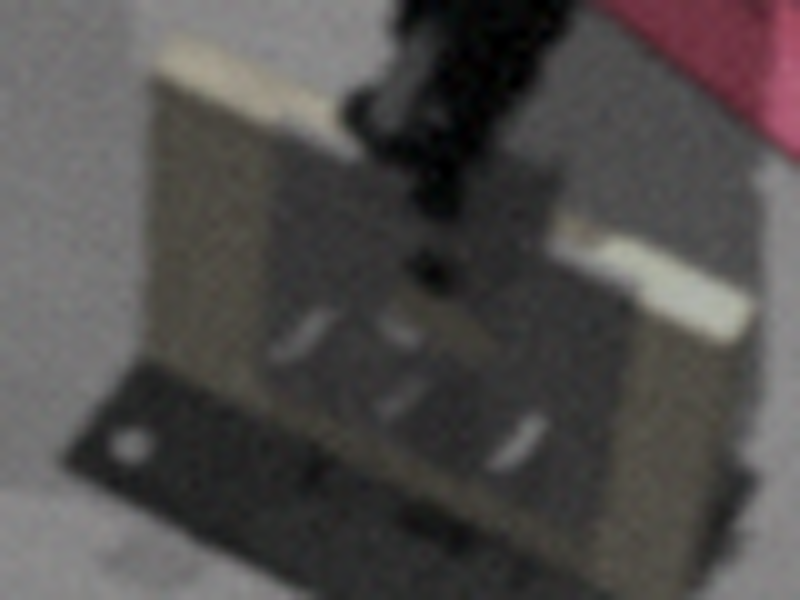

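The picture shows the screw head in front of the plate at crop (432,268), above the window (440,320), so the plate is captured and home. I open gently.

drive_tool --squeeze 20 --steps '[{"jaw": 1.2,"travel": [0,0,0],"yaw": 0},{"jaw": 1.3,"travel": [0,0,0],"yaw": 0},{"jaw": 1.5,"travel": [0,0,0],"yaw": 0},{"jaw": 1.8,"travel": [0,0,0],"yaw": 0},{"jaw": 2.4,"travel": [0,0,0],"yaw": 0},{"jaw": 3.2,"travel": [0,0,0],"yaw": 0},{"jaw": 4,"travel": [0,0,0],"yaw": 0},{"jaw": 4,"travel": [0,0,0],"yaw": 0},{"jaw": 4,"travel": [0,0,0],"yaw": 0}]'

```text
time_s: 15.5
ee_pos: [0.4977, 0.1622, 0.1723]
tool_rot: [0.81, 0.587, -0.0, -0.0]
wrist_force: [0.5, 0.2, 0.8]
grip_width: 0.0401
finger_force: 0.0
```

```bash
python3 - <<'E'
from h import *
goP(.0133,.0097,.2045)
E
```

```text
panel-frame TCP mm [ 12.37   9.71 172.27] F panel [0.42 0.35 0.83]
t 15.5 p [0.4977 0.1622 0.1723] tooly -18.11 F [0.5  0.2  0.83] M [-0.02  0.02  0.03] w 0.04013623445370138 0.0
travel [-0.    0.09 -3.22] yaw -0.01
```

drive_tool --steps '[{"jaw": 4,"travel": [0,0,-0.5],"yaw": 0},{"jaw": 4,"travel": [0,0,-1.2],"yaw": 0},{"jaw": 4,"travel": [0,0,-2.2],"yaw": 0},{"jaw": 4,"travel": [0,0,-3.5],"yaw": 0},{"jaw": 4,"travel": [0,0,-5],"yaw": 0},{"jaw": 4,"travel": [0,0,-7],"yaw": 0},{"jaw": 4,"travel": [0,0,-9],"yaw": 0},{"jaw": 4,"travel": [0,0,-11],"yaw": 0},{"jaw": 4,"travel": [0,0,-13],"yaw": 0},{"jaw": 4,"travel": [0,0,-14],"yaw": 0},{"jaw": 4,"travel": [0,0,-14],"yaw": 0},{"jaw": 4,"travel": [0,0,-14],"yaw": 0},{"jaw": 4,"travel": [0,0,-14],"yaw": 0}]'

```text
time_s: 16.58
ee_pos: [0.497, 0.1621, 0.3113]
tool_rot: [0.81, 0.587, -0.001, -0.0]
wrist_force: [-0.6, 0.4, -0.7]
grip_width: 0.0402
finger_force: 0.0
```

```bash
python3 - <<'E'
from h import *
goP(.0133,.0097,.2045)
c=capture('scene')
cv2.imwrite('pics/h4.png',cv2.resize(c['image'][160:220,260:340][...,::-1],(800,600),interpolation=cv2.INTER_CUBIC))
E
```

```text
panel-frame TCP mm [ 11.81   9.39 311.34] F panel [-0.7   0.19 -0.65]
t 16.5833 p [0.497  0.1621 0.3113] tooly -18.1 F [-0.61  0.4  -0.65] M [-0.02 -0.01 -0.02] w 0.04017862746167112 0.0
travel [ 0.04  0.16 10.68] yaw 0.0
```

View pics/h4.png

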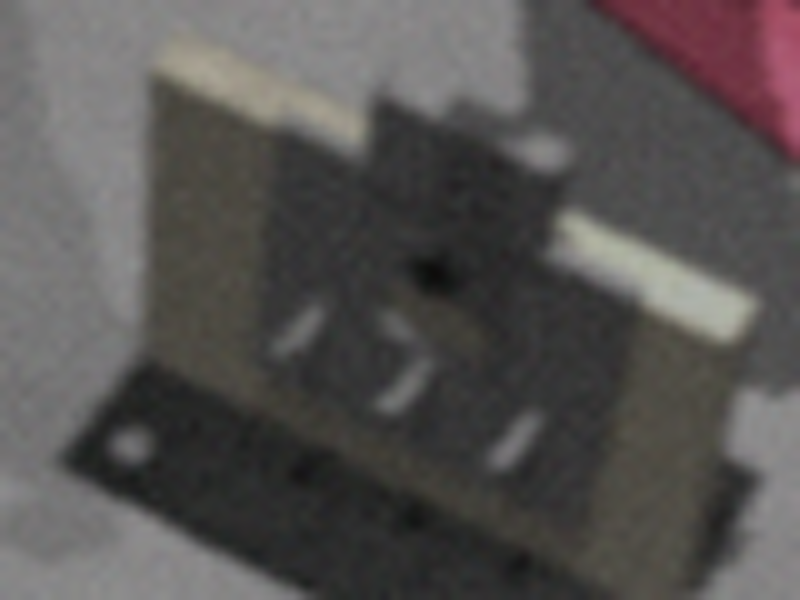

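The plate hangs level on the screw, with the head at crop (432,270), and the gripper is clear above it. Handing in.

```bash
python3 -c "
from workcell import workorder; print(workorder.job_done())"
```

```text
the job is handed in; nothing more can be done
None
```

The hook plate hangs fully home on the screw and the gripper is clear of it. The job was handed in at about 16.6 s, and I felt the end stop at about 10 N.

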